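# Clip the paint jar and unscrew its lid

## Task

Press the square jar straight down into the sprung clip, so that the clip's jaw is pushed open and closes on it and the jar stands fully home on the clip's floor with its lid still tight. Then, with the clip bracing the jar, unscrew the lid anticlockwise until its threads let go and raise it off, leaving the jar seated in the clip. Finish still holding the lid level, about 2 cm clear above the jar's mouth and centred over it; leave the other things where they stand.

Things in the scene. Friction and masses are not known exactly. Their poses are not given: they have to be found in the camera images.
- jar: Square amber glass jar, about 0.3 kg, with a round black lid. Body 52 x 52 mm, 54 mm high, foot stepped in 3 mm all round over its lowest 4 mm; then a round neck 32 mm in diameter up to the mouth, 74 mm above the foot (80 mm with lid). Origin: centre of the underside; z up; x, y square to its flat, like sides. It can be carried by its lid.
- lid: The square jar's round black lid, 46 mm diameter, 20 mm high. Origin: centre of the skirt's lower edge, z up to the flat top. Tight, that edge is 60 mm above the jar's foot, 6 above its shoulder. Three lugs hold it: turned anticlockwise (from above) it rises 2.5 mm in 1 rad, then lifts off; pulled sooner, the jar comes along. Stiff: 0.3 N m.
- thread (a joint): How far the lid is unscrewed relative to the jar, rad: 0 tight, growing anticlockwise from above; the lugs are clear from 1.01; stops at 1.5. It is the turn of the grey sealing plug in the mouth, which the lid drives with up to 0.1 rad of play; it keeps its value once the lid is off.
- mouth (a point): Centre of the jar's mouth, at the rim of the neck, 74 mm above the jar's foot; turns with the jar
- clip: Aluminium clip fixed to the table: 150 x 82 mm base plate, fixed walls on its +x and both y sides, grey sprung jaw on its -x side. Origin: underside, below the seat's middle; z up. The jar stands centred on it, sides along x and y (any way round): wall faces at x = +26 and y = +-29 mm (3 mm play), upright to 34 and flared to 48 mm above the table. Pressing in takes 10 to 20 N.
- seat (a point): Middle of the seat, on the top face of the clip's base plate, 6 mm above the table; axes as the clip
- jaw (a joint): Travel of the sprung jaw along the clip's -x, m: 0 closed (face 45 mm from the fixed wall), 0.007 with the square jar seated, 0.016 fully open. Its face slopes back 24 degrees from 30 to 56 mm above the table, so the jar pressed down pushes it open; spring 3 N closed, 6 N on the jar.
- round_jar: Bystander: round amber glass jar with the same kind of lid, 54 mm diameter, 82 mm high; origin centre of the underside
- brush_mug: Bystander: white porcelain mug 84 mm across and 105 mm high, full of paint brushes, 0.21 m high in all; origin centre of the underside
- cup: Bystander: white cup on its saucer (150 mm across, 61 mm high); origin centre of the underside
- paint_saucer: Bystander: small white saucer, 120 mm across and 15 mm high, with paint and a brush lying across; origin centre of the underside
There are look-alikes about, which are no part of the job. What is shaped like the jar but green is not meant.

How it is judged:
On the way, in this order (a step that is already met when the one before it is completed fails the run):
1. the jar stands home in the clip with the jaw closed on it and its lid still tight (z of jar in the frame of seat below 0.003 m and horizontal distance between jar and seat below 0.007 m and angle between jar's own z axis and vertical below 0.08 rad and value of joint jaw between 0.004 and 0.011 m and value of joint thread below 0.3 rad), for 0.3 s.
2. the lid is unscrewed until its threads let go, the jar still home in the clip (value of joint thread above 0.95 rad and z of jar in the frame of seat below 0.005 m and horizontal distance between jar and seat below 0.008 m), for 0.1 s.
At the end, for the whole second after the job is handed in: The fingers hold the lid still, tilted less than 10 degrees, its lower edge 8 to 45 mm above the jar's mouth and within 15 mm of centred over it, not touching the jar; the jar stands upright on the clip's floor (within 5 mm in height, 8 mm sideways) with the jaw closed on it (z of lid in the frame of mouth between 0.008 and 0.045 m and horizontal distance between lid and mouth below 0.015 m and angle between lid's own z axis and vertical below 0.17 rad and contact force between the fingers and lid above 2 N and contact force between lid and jar below 0.1 N and linear speed of lid below 0.02 m/s and value of joint thread above 0.9 rad and z of jar in the frame of seat below 0.005 m and horizontal distance between jar and seat below 0.008 m and angle between jar's own z axis and vertical below 0.08 rad and value of joint jaw between 0.004 and 0.011 m); the arm keeps its last pose, push and grip.
It fails at once if the lid is unscrewed while the jar is not down in the clip, or the jar is pulled out after (value of joint thread above 0.4 rad and (z of jar in the frame of seat above 0.012 m or horizontal distance between jar and seat above 0.02 m)).
It fails at once if the jar is knocked over (angle between jar's own z axis and vertical above 0.6 rad).
It fails at once if a bystander is disturbed (distance of any of round_jar, brush_mug, cup, paint_saucer from where it was at the start of the episode above 0.03 m).
It also fails if it takes over 51 s, if anything falls off the work surface, if the arm or the gripper's body presses on something with over 40 N, if the wrist force passes 120 N, or if a joint passes its speed limit or range.

## Robot

A 7-joint arm with a two-finger parallel gripper is mounted at the origin on the work surface. World frame = base frame: x ahead of the robot, y to its left, z up, the work surface at z = 0. Lengths are in m, angles in rad, forces in N, time in s.
With the tool pointing down it reaches from about 0.4 to 0.875 m from the base axis. Payload 19.3 kg.
Tool frame: the origin (TCP) lies on the mounting face of the last link; the fingertips stand 173 mm ahead of it and the grasp point (between the pads) lies 155 mm ahead of it; z points along the fingers, y is the line along which they close (so a half turn about z gives the same grasp; the last joint's range is limited). The gripper opens to 85 mm and grips with 20 to 120 N. Pads are 22 mm wide; open, the fingers measure 114 mm over their backs; the gripper's body (76 mm by 85 mm) begins 54 mm behind the grasp point. The pads swing forward as they close: fully open they stand 13 mm farther back than shut.
Start: joints at [-1.187, 0.521, -0.036, 1.599, 0.021, 1.021, -0.113], TCP at [0.274, 0.562, 0.405] pointing down, gripper open.
Joint ranges: [-2.91, 2.91], [-0.3, 2.13], [-1.5, 1.42], [0.17, 2.43], [-1.26, 4.41], [0.16, 1.93], [-2.52, 2.52]. Speed limits (rad/s): [1.89, 1.89, 2.39, 2.39, 3.01, 3.01, 3.01].

## Interface

Orientations are given as [roll, pitch, yaw] about the fixed x, y, z axes, in that order (R = Rz(yaw) Ry(pitch) Rx(roll)).
In Python, from workcell import bot, vision gives the robot as it stands.
- The arm moves only by the shell command python3 -m creep 'ROWS' [FORCE]. ROWS is JSON, a list that holds one entry, the list of rows, each a list of 7 numbers: the opening, from -1 (shut) to 1 (fully open), then the shift along the tool's x, y, z in cm, then the turn, a rotation vector about the tool's x, y, z in rad. In form: [[[grip, tx, ty, tz, rx, ry, rz], ...]]. A call has 1 to 12 rows; each row shifts and turns the commanded pose from where the row before left it, along the tool's axes as they then stand; what a row does not reach is not made up. A row lasts 1/8 s, in which the tool goes at most 62.5 mm and 10.7 degrees, less where a joint would pass 70% of its speed; a pose out of reach is approached as far as the arm can. A call with a gripper value outside its range is refused whole. The fingers move at their own pace and stop on an object; FORCE is the grip in N (left out, the last holds). Time passes only in rows, so rows that do not move let the fingers close. It gives the time, the measured TCP pose, the force, the opening and the grip force at its end, in the units of the state.
- bot.observe(): the state, without advancing time (a new reading comes with each control period).
- vision.grab_frame(name): name is "side" or "top" or "wrist"; returns a dict with "image" (384x512x3 uint8, blue, green, red), "depth" (384x512 float32, m along the optical axis (not along the pixel's ray), 0 where there is no reading), "fovy" (degrees; the focal length in pixels is half the picture's height over the tangent of half this angle, whatever the lens; pixels are square), "cx", "cy" (the principal point, pixels), "k1" (the pictures are not rectified: a ray, as slopes to the right and down, at radius r is drawn at 1 + k1 r^2 times it, then the intrinsics apply), "cam_to_world" (4x4, takes a point from camera to world coordinates); the wrist camera has in their place "tool_from_camera" (4x4, takes a point from camera to tool coordinates, whose origin is the TCP and whose axes are the flange's). Camera axes: x right, y down, z forward; pixel columns grow to the right and rows downward; lengths in m; the calibration is good to about 2 mm. A picture is of the moment at which its call begins: read the wrist's pose just before it.
- bot.job_done(): hands the job in; it is judged then, once.
The state is a dict: "clock": time; "qpos": joint angles; "qd": joint speeds; "joint_efforts": joint torques, N m; "position": TCP position; "tool_rot": TCP orientation; "force": force on the tool from outside, world axes, zero at the start; "moment": the same for the moment, N m; "grip_width": finger opening in m; "finger_force": force on a finger pad.
Only numpy, scipy, OpenCV 4.12 (cv2) and the standard library are available. Lean on these libraries where they do the work, as an engineer would, in place of code of your own. Each camera call takes 0.05 s, during which the arm holds its last target. There are 200 camera calls.

## Working session

There is one attempt and no reset: what is moved stays moved. The work goes in short steps, Python scripts to look and compute and a shell command to move; the robot and the scene stay as the last step left them, time stands still between calls to the robot, and variables do not carry over. Pictures are saved under pics/ and viewed, at most 10 in all, crops included, and the job is handed in when it is done.

```bash
mkdir -p pics; cat > h.py <<'E'
import numpy as np,cv2
from workcell import bot,vision
from scipy.spatial.transform import Rotation as R
def K(f):
    fl=f["image"].shape[0]/2/np.tan(np.radians(f["fovy"])/2); return fl
def ray(f,u,v):
    fl=K(f); x=np.array([(u-f["cx"])/fl,(v-f["cy"])/fl],float); s=x.copy()
    for _ in range(20): s=x/(1+f["k1"]*(s**2).sum(0))
    return np.array([s[0],s[1],np.ones_like(s[0])])
def T(f,st=None):
    if "cam_to_world" in f: return np.array(f["cam_to_world"])
    M=np.eye(4); M[:3,:3]=R.from_euler('xyz',st["tool_rot"]).as_matrix(); M[:3,3]=st["position"]
    return M@np.array(f["tool_from_camera"])
def plane(f,u,v,z,st=None):
    M=T(f,st); d=M[:3,:3]@ray(f,u,v); o=M[:3,3]
    return (o[:,None]+d.reshape(3,-1)*((z-o[2])/d.reshape(3,-1)[2])).T
def cloud(f,st=None):
    h,w=f["depth"].shape; v,u=np.mgrid[:h,:w]; r=ray(f,u.ravel(),v.ravel())*f["depth"].ravel()
    M=T(f,st); return (M[:3,:3]@r+M[:3,3:]).T.reshape(h,w,3)
E
python3 - <<'E'
from h import *
import pickle
st=bot.observe(); print(st)
o={n:vision.grab_frame(n) for n in("top","side","wrist")}
pickle.dump((st,o),open("f0.pkl","wb"))
for n,f in o.items():
    print(n,f["fovy"],f["cx"],f["cy"],f["k1"],np.round(T(f,st),3).tolist())
    cv2.imwrite(f"pics/{n}0.png",f["image"])
E
```

```text
{'clock': 0.0, 'qpos': array([-1.18722111,  0.5220161 , -0.03630644,  1.59996006,  0.02119698,
        1.02106553, -0.11281079]), 'qd': array([ 0.00025559, -0.00111406, -0.00088848, -0.00089088, -0.00023126,
       -0.00011282, -0.00173369]), 'joint_efforts': array([-1.07701868e-03, -9.27098393e+01,  1.97959319e+00, -3.69925296e+01,
        1.77189731e-02,  8.29733850e-03, -3.53883433e-05]), 'position': array([0.27395181, 0.56162836, 0.40414173]), 'tool_rot': array([-3.14053154e+00,  8.12850142e-05,  2.68777609e+00]), 'force': array([-0.62012768, -0.11948756,  0.51147133]), 'moment': array([-0.00738496, -0.01459465,  0.05718839]), 'finger_force': 0.0, 'grip_width': 0.08558761814600624}
top 51.13679227494432 258.4262678694237 193.60846393402417 0.043458143937196554 [[0.021, -0.993, 0.117, 0.49], [-1.0, -0.023, -0.013, -0.022], [0.016, -0.116, -0.993, 1.195], [0.0, 0.0, 0.0, 1.0]]
side 45.74915102409368 257.04374537967544 191.19094149118175 -0.07183851017716313 [[0.919, -0.278, 0.281, 0.281], [-0.395, -0.655, 0.644, -0.837], [0.005, -0.703, -0.712, 0.976], [0.0, 0.0, 0.0, 1.0]]
wrist 67.6286706900318 255.06811700790624 195.73333357104906 0.0006119672356842188 [[0.439, 0.862, 0.252, 0.21], [0.898, -0.421, -0.125, 0.595], [-0.001, 0.281, -0.96, 0.373], [0.0, 0.0, 0.0, 1.0]]
```

View pics/top0.png

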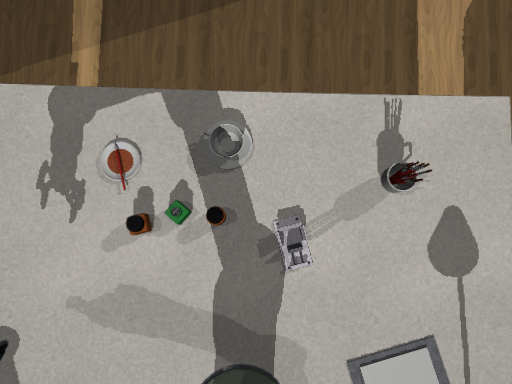

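View pics/side0.png

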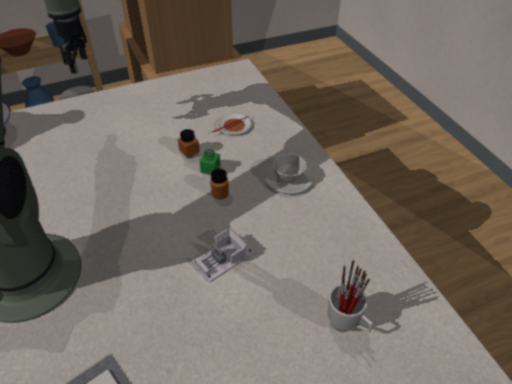

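The top view shows amber jars at (138,224) and (215,215), a green look-alike at (178,212) and the clip at (293,244). I'll enlarge these to tell which jar is square.

```bash
python3 - <<'E'
from h import *
import pickle
st,o=pickle.load(open("f0.pkl","rb"))
t,s=o["top"]["image"],o["side"]["image"]
a=cv2.resize(t[190:245,115:240],(500,220),interpolation=3)
b=cv2.resize(t[205:280,265:320],(330,450),interpolation=3)
c=cv2.resize(s[120:205,165:250],(400,400),interpolation=3)
d=cv2.resize(s[220:285,185:260],(375,325),interpolation=3)
im=np.zeros((600,800,3),np.uint8)
im[:220,:500]=a; im[:225,560:725]=cv2.resize(b,(165,225)); im[230:600,:370]=cv2.resize(c,(370,370)); im[240:565,400:775]=d
cv2.imwrite("pics/crop0.png",im)
P=cloud(o["top"],st)
for u,v in((138,224),(215,215),(178,212),(293,244),(228,140),(120,160),(402,178)): print((u,v),P[v,u].round(3))
# dark lids
f=o["top"]; hsv=cv2.cvtColor(t,cv2.COLOR_BGR2HSV)
am=((hsv[...,0]<20)&(hsv[...,1]>120)&(hsv[...,2]>40)).astype(np.uint8)
n,l,ss,cc=cv2.connectedComponentsWithStats(am)
for i in range(1,n):
    if ss[i,4]>15: print("amber",ss[i],cc[i])
dk=((t.max(2)<45)&(P[...,2]>.055)&(P[...,2]<.1)).astype(np.uint8)
n,l,ss,cc=cv2.connectedComponentsWithStats(dk)
for i in range(1,n):
    if ss[i,4]>30:
        z=np.median(P[l==i][:,2]); print("dark",ss[i],cc[i],z.round(4),plane(f,*cc[i],.08).round(4), np.ptp(P[l==i],axis=0).round(3))
E
```

```text
(138, 224) [0.529 0.292 0.079]
(215, 215) [0.558 0.082 0.084]
(178, 212) [0.565 0.187 0.069]
(293, 244) [ 0.483 -0.14   0.03 ]
(228, 140) [0.789 0.057 0.011]
(120, 160) [0.721 0.377 0.005]
(402, 178) [ 0.663 -0.413  0.149]
amber [24  0  8 11 30] [27.06666667  5.53333333]
amber [ 42   0  17  28 113] [50.62831858 13.        ]
amber [59  0  7  8 17] [61.11764706  3.05882353]
amber [104   0  11  12  30] [109.6   5.7]
amber [114   0  16  11  51] [122.05882353   4.62745098]
amber [138   0  25  23  94] [152.57446809  10.12765957]
amber [158   0  13  10  44] [164.5          3.79545455]
amber [171   0  10   8  27] [175.85185185   2.81481481]
amber [217   0   9  10  28] [221.82142857   3.67857143]
amber [376   1  11  11  29] [382.10344828   4.79310345]
amber [388   1  14   8  26] [395.38461538   4.26923077]
amber [412   0   6  10  21] [415.04761905   4.80952381]
amber [486   0  11   7  33] [490.78787879   2.72727273]
amber [187   3   9   7  17] [191.41176471   5.94117647]
amber [505   2   7  16  40] [508.375  10.925]
amber [  0   5  29  35 258] [12.77131783 21.07364341]
amber [131   5   7  13 
[... 6422 characters left out ...]
0  14   6  27] [407.7037037  172.22222222]
amber [398 174  19   7  30] [407.86666667 177.06666667]
amber [397 181  10   3  17] [401.52941176 182.05882353]
amber [208 207  17  18  59] [219.44067797 218.77966102]
amber [130 214  21  21 167] [143.39520958 224.79041916]
dark [392 173  15  11  54] [397.31481481 177.35185185] 0.0746 [[ 0.6756 -0.4262  0.08  ]] [0.026 0.029 0.043]
dark [403 182  11   8  33] [408.36363636 185.39393939] 0.0761 [[ 0.6535 -0.4566  0.08  ]] [0.019 0.019 0.038]
dark [207 207  17  17 215] [214.62790698 214.55813953] 0.0833 [[0.5592 0.0834 0.08  ]] [0.044 0.046 0.029]
dark [127 215  17  17 231] [134.93073593 223.18181818] 0.0812 [[0.5309 0.3007 0.08  ]] [0.044 0.042 0.027]
```

View pics/crop0.png

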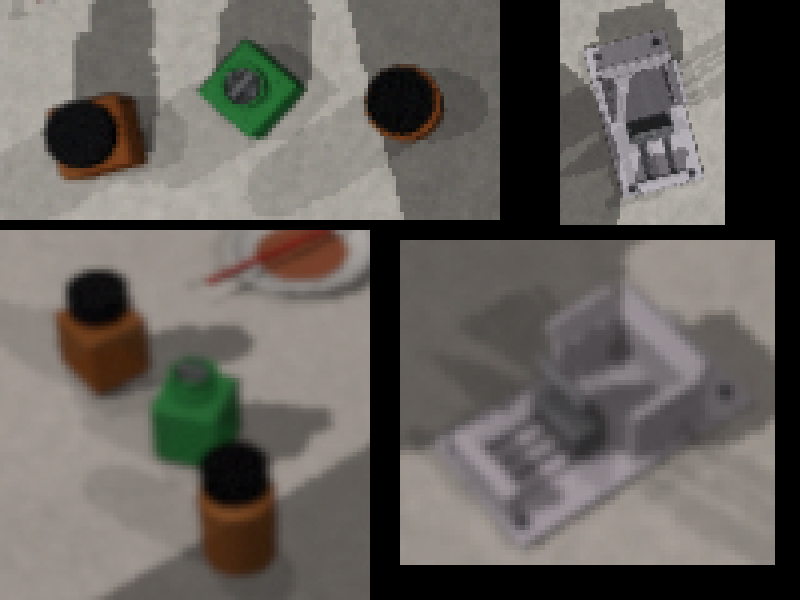

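The left amber jar, lid at about (0.531, 0.301), is square. The right one is round, and the clip's jaw faces the robot. I'll move over the square jar for a closer look.

```bash
python3 -m creep '[[[1,-4.9,-1.74,0,0,0,0],[1,-4.9,-1.74,0,0,0,0],[1,-4.9,-1.74,0,0,0,0],[1,-4.9,-1.74,0,0,0,0],[1,-4.9,-1.74,0,0,0,0],[1,-4.9,-1.74,0,0,0,0],[1,-4.9,-1.74,0,0,0,0],[1,0,0,0,0,0,0.16],[1,0,0,0,0,0,0.16],[1,0,0,0,0,0,0.16],[1,0,0,0,0,0,0.16],[1,0,0,0,0,0,0.16]]]'
python3 - <<'E'
from h import *
import pickle
st=bot.observe(); f=vision.grab_frame("wrist"); print(st["position"],st["tool_rot"],st["qpos"].round(3))
pickle.dump((st,f),open("f1.pkl","wb")); cv2.imwrite("pics/w1.png",f["image"])
E
```

```text
clock: 1.65
position: [0.5288, 0.3019, 0.4045]
tool_rot: [-3.141, 0.0, 1.883]
force: [0.3, -0.3, -0.6]
grip_width: 0.0856
finger_force: 0.0
[0.52882508 0.30185806 0.4044664 ] [-3.14111644e+00  1.13688363e-04  1.88251448e+00] [-0.768  0.506  0.221  1.654 -0.127  0.996 -0.193]
```

View pics/w1.png

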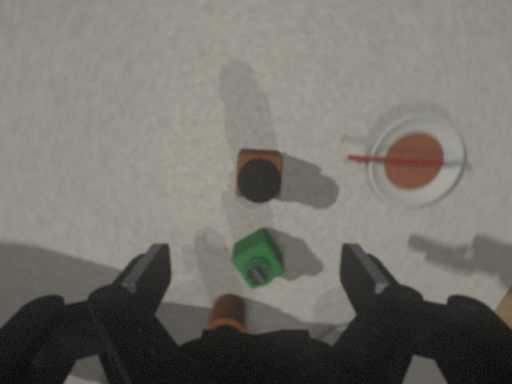

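The wrist view shows the square jar's lid at (259,180) with its amber body above it, spanning columns 238–282. Next I'll measure the lid centre and the body's yaw.

```bash
cat > jar.py <<'E'
from h import *
import pickle
st,f=pickle.load(open("f1.pkl","rb")); im=f["image"]; P=cloud(f,st)
print("lid depth z",P[180,259].round(4),"floor",P[100,120].round(4))
r=(slice(130,215),slice(220,300)); sub=im[r]; hsv=cv2.cvtColor(sub,cv2.COLOR_BGR2HSV); Q=P[r]
dk=((sub.max(2)<45)).astype(np.uint8)
n,l,ss,cc=cv2.connectedComponentsWithStats(dk); i=1+np.argmax(ss[1:,4])
cs,_=cv2.findContours((l==i).astype(np.uint8),cv2.RETR_EXTERNAL,cv2.CHAIN_APPROX_NONE)
e=cv2.fitEllipse(max(cs,key=len)); print("lid",e,ss[i])
m=(l==i)&(Q[...,2]>.074); print("lid top cloud",Q[m].mean(0).round(4),np.ptp(Q[m],axis=0).round(4),np.median(Q[m][:,2]))
m2=cv2.erode(m.astype(np.uint8),np.ones((3,3)))
c,rad=cv2.minEnclosingCircle((plane(f,*(np.argwhere(m)[:,::-1]+[220,130]).T,.08,st)[:,:2]*1000).astype(np.float32)); print("circle",c,rad)
am=((hsv[...,1]>110)&((hsv[...,0]<15)|(hsv[...,0]>170))&(sub.max(2)>35)&(Q[...,2]>.005)&(Q[...,2]<.058))
q=Q[am]; print("amber",len(q),np.percentile(q[:,2],[0,25,50,75,100]).round(3))
print("rect",cv2.minAreaRect((q[:,:2]*1000).astype(np.float32)))
t=q[abs(q[:,2]-.054)<.003]; print("shoulder",len(t),cv2.minAreaRect((t[:,:2]*1000).astype(np.float32)))
s=q[(q[:,2]<.048)&(q[:,2]>.008)]; vx=cv2.fitLine((s[:,:2]*1000).astype(np.float32),cv2.DIST_HUBER,0,.01,.01).ravel(); print("face line",vx,np.arctan2(vx[1],vx[0]),len(s))
E
python3 jar.py
```

```text
lid depth z [0.5316 0.3074 0.0804] floor [3.434e-01 3.337e-01 2.000e-04]Traceback (most recent call last):
  File "jar.py", line 9, in <module>
    e=cv2.fitEllipse(max(cs,key=len)); print("lid",e,ss[i])
cv2.error: OpenCV(4.12.0) /io/opencv/modules/imgproc/src/shapedescr.cpp:361: error: (-201:Incorrect size of input array) There should be at least 5 points to fit the ellipse in function 'fitEllipseNoDirect'
```

```bash
sed -i 's/sub.max(2)<45)/sub.max(2)<60)/; s/sub.max(2)>35/sub.max(2)>50/' jar.py; python3 - <<'E'
from h import *
import pickle
st,f=pickle.load(open("f1.pkl","rb")); print(f["image"][180,259],f["image"][155,260],f["image"][165,240])
E
python3 jar.py
```

```text
[46 49 51] [55 70 99] [ 58  79 110]
lid depth z [0.5316 0.3074 0.0804] floor [3.434e-01 3.337e-01 2.000e-04]
lid ((39.304908752441406, 50.252525329589844), (40.77042770385742, 41.5827751159668), 1.129314661026001) [  19   29   42   43 1388]
lid top cloud [0.532  0.3072 0.0811] [0.0477 0.0874 0.2994] 0.07971824670964461
circle (531.9111328125, 306.82769775390625) 22.773178100585938
amber 301 [0.049 0.053 0.053 0.054 0.055]
rect ((531.6275024414062, 307.0094909667969), (47.469688415527344, 48.07875061035156), 15.23244857788086)
shoulder 296 ((531.6275024414062, 307.0094909667969), (47.469688415527344, 48.07875061035156), 15.23244857788086)Traceback (most recent call last):
  File "jar.py", line 17, in <module>
    s=q[(q[:,2]<.048)&(q[:,2]>.008)]; vx=cv2.fitLine((s[:,:2]*1000).astype(np.float32),cv2.DIST_HUBER,0,.01,.01).ravel(); print("face line",vx,np.arctan2(vx[1],vx[0]),len(s))
                                         ~~~~~~~~~~~^^^^^^^^^^^^^^^^^^^^^^^^^^^^^^^^^^^^^^^^^^^^^^^^^^^^^^^^^^^^
cv2.error: OpenCV(4.12.0) /io/opencv/modules/imgproc/src/linefit.cpp:50: error: (-215:Assertion failed) count > 0 in function 'fitLine2D_wods'
```

```bash
sed -i 's/hsv\[...,1\]>110/hsv[...,1]>75/; s/^s=q.*$/h=cv2.convexHull((t[:,:2]*1000).astype(np.float32)).reshape(-1,2)-np.array(c); print(h.round(0).tolist())/' jar.py; python3 jar.py | tail -4
```

```text
amber 522 [0.026 0.051 0.053 0.054 0.056]
rect ((531.94873046875, 306.3846435546875), (50.214595794677734, 50.54182815551758), 16.02725601196289)
shoulder 399 ((532.066650390625, 306.23785400390625), (50.06911087036133, 50.19455337524414), 16.02725601196289)
[[28.0, -18.0], [28.0, -14.0], [22.0, 14.0], [20.0, 21.0], [18.0, 26.0], [17.0, 27.0], [15.0, 29.0], [7.0, 27.0], [-20.0, 20.0], [-27.0, 18.0], [-28.0, 17.0], [-29.0, 16.0], [-29.0, 14.0], [-25.0, -2.0], [-20.0, -19.0], [-18.0, -26.0], [-17.0, -30.0], [-16.0, -30.0], [-13.0, -31.0], [26.0, -19.0], [27.0, -19.0]]
```

```bash
python3 -m creep '[[[1,-5.1,-2.3,0,0,0,0],[1,-5.1,-2.3,0,0,0,0],[1,-5.1,-2.3,0,0,0,0],[1,-5.1,-2.3,0,0,0,0],[1,-5.1,-2.3,0,0,0,0],[1,-5.1,-2.3,0,0,0,0],[1,-5.1,-2.3,0,0,0,0],[1,-5.1,-2.3,0,0,0,0],[1,0,0,0,0,0,0]]]'
python3 - <<'E'
from h import *
import pickle
st=bot.observe(); f=vision.grab_frame("wrist"); print(st["position"],st["tool_rot"],st["qpos"].round(3))
pickle.dump((st,f),open("f2.pkl","wb")); cv2.imwrite("pics/w2.png",f["image"])
E
```

```text
clock: 2.82
position: [0.4802, -0.147, 0.4048]
tool_rot: [-3.141, 0.001, 1.884]
force: [0.2, 1.0, 1.6]
grip_width: 0.0854
finger_force: 0.0
[ 0.48017512 -0.14702084  0.40481219] [-3.14111344e+00  1.22108270e-03  1.88442272e+00] [-0.088  0.342  0.341  1.932 -0.143  0.891  0.638]
```

View pics/w2.png

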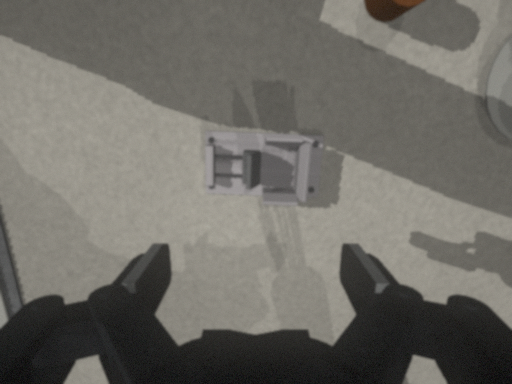

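The clip's jaw is at (252,168), the fixed +x wall at (305,170), and the y walls at (283,138) and (283,196). I'll measure its yaw and walls from depth.

```bash
python3 - <<'E'
from h import *
import pickle
st,f=pickle.load(open("f2.pkl","rb")); P=cloud(f,st)
Q=P[110:225,185:345].reshape(-1,3)
base=Q[(Q[:,2]>.0035)&(Q[:,2]<.07)]; r=cv2.minAreaRect((base[:,:2]*1000).astype(np.float32)); print("all",len(base),r)
pl=Q[abs(Q[:,2]-.006)<.0015]; print("plate",len(pl),np.median(pl[:,2]),cv2.minAreaRect((pl[:,:2]*1000).astype(np.float32)))
w=Q[(Q[:,2]>.04)&(Q[:,2]<.07)]; print("walls",len(w),cv2.minAreaRect((w[:,:2]*1000).astype(np.float32)),w[:,2].max())
h,_,_=(0,0,0)
a=r[2]; a=a if a<45 else a-90
a=np.radians(a); c=np.array(r[0])/1000
Rm=np.array([[np.cos(a),np.sin(a)],[-np.sin(a),np.cos(a)]])
L=(Q[:,:2]-c)@Rm.T*1000; z=Q[:,2]*1000
print("yaw",a)
# raster height map in clip frame, 4 mm cells
for y in range(44,-45,-4):
    print("%4d"%y,' '.join("%3d"%np.round(np.median(z[(abs(L[:,0]-x)<2)&(abs(L[:,1]-y)<2)])) if ((abs(L[:,0]-x)<2)&(abs(L[:,1]-y)<2)).any() else "  ." for x in range(-80,81,4)))
print("    ",' '.join("%3d"%x for x in range(-80,81,4)))
E
```

```text
all 7544 ((488.39373779296875, -138.18296813964844), (149.97314453125, 82.21389770507812), 15.742463111877441)
plate 4208 0.00576018527447017 ((488.28924560546875, -138.083984375), (149.82177734375, 81.96011352539062), 15.745317459106445)
walls 1351 ((503.5889892578125, -133.9971923828125), (72.67936706542969, 80.48094940185547), 15.864572525024414) 0.056195818227346594
yaw 0.2747578136760138
  44   0   0   0   0  -1   0   0   0  -1   0  -1   0   0  -1   0   0  -1   0   0   0   0   0   0   0  -1   0   0   1  -1   0  -1   0   0   0  -1   0  -1  -1   0   0   0
  40   0   0   5   5   6   5   5   5   5   5   5   5   5   5   5   5   6   5   5   5   6   8   6  26   6   6   5   6   6   6   6   5   5   5   5   5   5   4   5   0   0
  36  -1   0   6   5   6   6   6   6   5   6   6   5   6   5   6   5   5   6   6   6   7  48  47  48  46  48  47  48  48  48  47  37  38   6   5   6   6   6   5   4   0
  32   0   0   6   8   7   6   6   5   6   6   6   5   6   6   5   6   6   5   6   6  34  40  41  39  40  40  40  42  40  41  39  40  48  47   6   6   8   7   6   0  -1
  28   0  -1   6   8   6   6
[... 2651 characters left out ...]
   6   8   7   6  -1   0
 -36   0   1   6   6   6   6   6   6   6   6   5   6   6   5   6   6   5   6   6   5  47  47  48  47  47  48  48  48  47  47  48  39  48  47   .   6   6   5   6   0   0
 -40   0   0   6   6   6   6   6   5   5   6   6   6   6   6   6   4   6   5   6   6   5  48  46  47  47  48  48  48  47  48  47   .   .   .   .   6   5   5   6   0   0
 -44  -1   0   0  -1  -1  -1   0   0   0   0   0  -1   0  -1  -1   0  -1   0   0  -1  -1   .   .   .   .   .   .   .   .   .   .   .   .   .   .   .  -1  -1   0   0   0
     -80 -76 -72 -68 -64 -60 -56 -52 -48 -44 -40 -36 -32 -28 -24 -20 -16 -12  -8  -4   0   4   8  12  16  20  24  28  32  36  40  44  48  52  56  60  64  68  72  76  80
```

```bash
python3 -m creep '[[[1,5.19,2.36,0,0,0,0],[1,5.19,2.36,0,0,0,0],[1,5.19,2.36,0,0,0,0],[1,5.19,2.36,0,0,0,0],[1,5.19,2.36,0,0,0,0],[1,5.19,2.36,0,0,0,0],[1,5.19,2.36,0,0,0,0],[1,5.19,2.36,0,0,0,0],[1,0,0,4,0,0,0],[1,0,0,4,0,0,0],[1,0,0,4,0,0,0],[1,0,0,0,0,0,0]]]'
python3 - <<'E'
from h import *
import pickle
st,f=pickle.load(open("f2.pkl","rb")); P=cloud(f,st); Q=P[110:225,185:345].reshape(-1,3)
a=np.radians(15.75); c=np.array([.48834,-.13813]); L=(Q[:,:2]-c)@np.array([[np.cos(a),np.sin(a)],[-np.sin(a),np.cos(a)]]).T*1000; z=Q[:,2]*1000
for n,x,o in(("+x",L[:,0],abs(L[:,1])<22),("+y",L[:,1],(L[:,0]>5)&(L[:,0]<36)),("-y",-L[:,1],(L[:,0]>5)&(L[:,0]<36))):
    m=o&(z>36)&(z<46)&(x>20); p=np.polyfit(z[m],x[m],1); print(n,m.sum(),"face x at z34",np.polyval(p,34),p)
m=(abs(L[:,1])<18)&(z>33)&(z<52)&(L[:,0]>-16)&(L[:,0]<5); p=np.polyfit(z[m],L[m,0],1); print("jaw at 30",np.polyval(p,30),p)
# jar seen again from close by
s=bot.observe(); g=vision.grab_frame("wrist"); pickle.dump((s,g),open("f3.pkl","wb")); im=g["image"]; C=cloud(g,s)
print(s["position"],s["tool_rot"])
ok=(np.hypot(C[...,0]-.532,C[...,1]-.307)<.05); hsv=cv2.cvtColor(im,cv2.COLOR_BGR2HSV)
top=ok&(C[...,2]>.077)&(C[...,2]<.083); print("lid",top.sum(),cv2.minEnclosingCircle((C[top][:,:2]*1000).astype(np.float32)),np.median(C[top][:,2]))
am=ok&(C[...,2]>.046)&(C[...,2]<.058); print("sh",am.sum(),cv2.minAreaRect((C[am][:,:2]*1000).astype(np.float32)))
b=ok&(C[...,2]>.006)&(C[...,2]<.083);print("all",cv2.minAreaRect((C[b][:,:2]*1000).astype(np.float32)))
E
```

```text
clock: 4.38
position: [0.5298, 0.311, 0.2824]
tool_rot: [-3.137, 0.001, 1.891]
force: [0.6, -0.9, 0.7]
grip_width: 0.0852
finger_force: 0.0
+x 190 face x at z34 41.50124149274582 [ 0.43546252 26.69551575]
+y 86 face x at z34 28.90251532392299 [ 0.49527312 12.06322911]
-y 148 face x at z34 29.158006162412914 [ 0.46619642 13.30732788]
jaw at 30 -4.143278617057861 [-0.44792402  9.29444205]
[0.52976035 0.31099307 0.28235786] [-3.13672641e+00  9.36406404e-04  1.89071789e+00]
lid 3601 ((532.6844482421875, 305.68841552734375), 23.791553497314453) 0.07970007320023079
sh 1209 ((532.2337036132812, 306.9842834472656), (52.07196044921875, 49.607017517089844), 15.704793930053711)
all ((532.2178955078125, 307.0404357910156), (52.07196044921875, 49.72366714477539), 15.704793930053711)
```

```bash
python3 -m creep '[[[1,-0.5,0.1,1,0,0,0],[1,0,0,2,0,0,0],[1,0,0,1.5,0,0,0],[1,0,0,0,0,0,0],[1,0,0,0,0,0,0]]]'; python3 -c "
from h import *
print(bot.observe()['position'],bot.observe()['tool_rot'])"
```

```text
clock: 5.05
position: [0.5338, 0.3058, 0.2399]
tool_rot: [3.141, 0.0, 1.888]
force: [0.4, 0.9, 0.3]
grip_width: 0.0856
finger_force: 0.0
[0.53382674 0.30583264 0.23987151] [3.14146756e+00 1.96436933e-05 1.88776323e+00]
```

```bash
python3 -m creep '[[[1,0.12,-0.12,0.9,0,0,0],[1,0,0,0,0,0,0],[-1,0,0,0,0,0,0],[-1,0,0,0,0,0,0],[-1,0,0,0,0,0,0],[-1,0,0,0,0,0,0],[-1,0,0,0,0,0,0],[-1,0,0,0,0,0,0]]]' 70; python3 -c "
from h import *
print(bot.observe()['position'],bot.observe()['tool_rot'])"
```

```text
clock: 6.05
position: [0.5322, 0.3065, 0.231]
tool_rot: [3.142, -0.0, 1.888]
force: [-2.2, -1.1, 5.2]
grip_width: 0.0442
finger_force: 70.4
[0.53218234 0.30653109 0.23102111] [ 3.14155385e+00 -1.11322052e-04  1.88769767e+00]
```

```bash
python3 -m creep '[[[-1,0,0,-2,0,0,0],[-1,0,0,-4,0,0,0],[-1,0,0,-4,0,0,0],[-1,0,0,-4,0,0,0],[-1,-2.5,-1,0,0,0,0],[-1,-5.1,-2.06,0,0,0,0],[-1,-5.1,-2.06,0,0,0,0],[-1,-5.1,-2.06,0,0,0,0],[-1,-5.1,-2.06,0,0,0,0],[-1,-5.1,-2.06,0,0,0,0],[-1,-5.1,-2.06,0,0,0,0],[-1,-5.1,-2.06,0,0,0,0]]]'
python3 -m creep '[[[-1,-2.6,-1.06,0,0,0,0],[-1,0,0,0,0,0,0],[-1,0,0,0,0,0,0],[-1,0,0,0,0,0,0]]]'; python3 - <<'E'
from h import *
import pickle
s=bot.observe(); print(s['position'],s['tool_rot'],s["force"])
o={n:vision.grab_frame(n) for n in("side","top","wrist")}; pickle.dump((s,o),open("f4.pkl","wb"))
g=o["wrist"]; C=cloud(g,s); p=s["position"]; ok=np.hypot(C[...,0]-p[0],C[...,1]-p[1])<.05
for lo,hi in((.05,.2),(.17,.2),(.17-.0,.19)):
    b=ok&(C[...,2]>lo)&(C[...,2]<hi)
    if b.sum()>5: print(lo,hi,b.sum(),cv2.minAreaRect((C[b][:,:2]*1000).astype(np.float32)),np.percentile(C[b][:,2],[1,50,99]))
b=ok&(C[...,2]>.06)&(C[...,2]<.205); uv=np.argwhere(b); print(uv.min(0),uv.max(0))
S=o["side"]; a=cv2.resize(S["image"][140:300,170:310],(525,600),interpolation=3)
w=cv2.resize(g["image"][150:320,170:340],(275,275)); im=np.zeros((600,800,3),np.uint8); im[:,:525]=a; im[:275,525:]=w*1; cv2.imwrite("pics/c4.png",im)
E
```

```text
clock: 7.55
position: [0.5042, -0.1063, 0.372]
tool_rot: [3.14, 0.0, 1.888]
force: [0.0, 0.6, -4.1]
grip_width: 0.0441
finger_force: 74.7
clock: 8.05
position: [0.5029, -0.1315, 0.371]
tool_rot: [3.141, -0.0, 1.889]
force: [-1.0, 1.1, -4.6]
grip_width: 0.044
finger_force: 74.7
[ 0.50291023 -0.13154999  0.37102043] [ 3.14121954e+00 -1.93419374e-04  1.88923608e+00] [-0.98192982  1.06839593 -4.58549747]
0.05 0.2 3482 ((495.026611328125, -114.25056457519531), (72.933349609375, 34.767799377441406), 26.163278579711914) [0.05273638 0.18894153 0.19339227]
0.17 0.2 2636 ((500.10137939453125, -116.83029174804688), (52.17618179321289, 23.375099182128906), 17.675485610961914) [0.17082253 0.19061903 0.19370741]
0.17 0.19 1088 ((499.2481689453125, -114.72142791748047), (52.482444763183594, 20.09927749633789), 19.460180282592773) [0.17033118 0.18407246 0.18995319]
[182 200] [245 311]
```

View pics/c4.png

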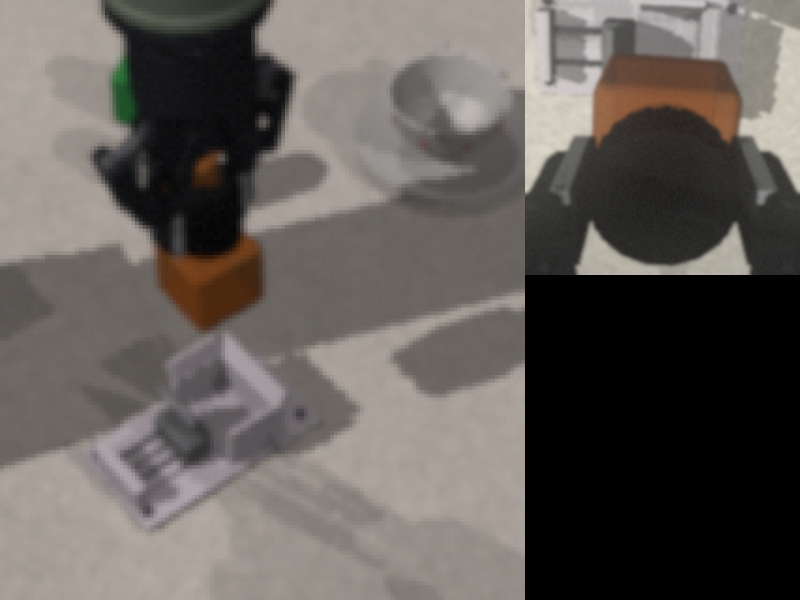

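The jar hangs level from the lid above the clip. I'll fit its near face for its actual yaw and centre in the hand.

```bash
python3 - <<'E'
from h import *
import pickle
s,o=pickle.load(open("f4.pkl","rb")); g=o["wrist"]; C=cloud(g,s); im=g["image"]; hsv=cv2.cvtColor(im,cv2.COLOR_BGR2HSV)
p=s["position"]
am=(hsv[...,1]>90)&(hsv[...,0]<15)&(np.hypot(C[...,0]-p[0],C[...,1]-p[1])<.06)&(C[...,2]>.12)
Q=C[am]; print(len(Q),np.percentile(Q[:,2],[0,5,25,50,75,100]).round(3))
a=np.radians(15.75)
for it in range(4):
    Rm=np.array([[np.cos(a),np.sin(a)],[-np.sin(a),np.cos(a)]]); L=(Q[:,:2]-p[:2])@Rm.T*1000; z=Q[:,2]*1000
    m=(z<188)&(z>148)&(abs(L[:,0])<23)
    q=np.polyfit(L[m,0],L[m,1],1); a+=np.arctan(q[0]); print("yaw",np.degrees(a),m.sum(),q,"tilt",np.polyfit(z[m],L[m,1],1))
sh=(z>190); print("shoulder x span",np.percentile(L[sh,0],[0,1,99,100]),"y max",L[:,1].max(), "zmed",np.median(z[sh]))
b=sh&(abs(L[:,0])<26); print("shoulder plane z slope x",np.polyfit(L[b,0],z[b],1),"y",np.polyfit(L[b,1],z[b],1))
x=np.array([.50297,-.1340])-p[:2]; print(x, x@np.array([np.cos(1.889),np.sin(1.889)]),x@np.array([np.sin(1.889),-np.cos(1.889)]))
E
```

```text
3044 [0.152 0.159 0.179 0.19  0.192 0.28 ]
yaw 13.984785633083924 1120 [-0.03081855 24.89700235] tilt [-2.87660560e-03  2.53634121e+01]
yaw 13.983696482288366 1123 [-1.90092674e-05  2.48851225e+01] tilt [-3.86210207e-03  2.55512383e+01]
yaw 13.98369617124793 1123 [-5.42867971e-09  2.48851225e+01] tilt [-3.86268897e-03  2.55513444e+01]
yaw 13.983696171159117 1123 [-1.55009715e-12  2.48851225e+01] tilt [-3.86268914e-03  2.55513444e+01]
shoulder x span [-24.32791952 -23.64436916  24.75031105  50.93020791] y max 25.446178720783074 zmed 191.5122430348428
shoulder plane z slope x [1.49913891e-02 1.92333082e+02] y [-6.06965592e-02  1.93434348e+02]
[ 5.97690670e-05 -2.45000932e-03] -0.002345715687246553 -0.0007097435656589073
```

```bash
python3 -m creep '[[[-1,-0.13,-0.06,3,0,0,-0.03],[-1,0,0,3,0,0,0],[-1,0,0,2.3,0,0,0],[-1,0,0,0,0,0,0],[-1,0,0,0,0,0,0],[-1,0,0,0,0,0,0]]]'; python3 - <<'E'
from h import *
s=bot.observe(); p=s["position"]; print(p,s['tool_rot'],s["force"])
x=np.array([.5027,-.1329])-p[:2]; t=s["tool_rot"][2]; print("tx,ty mm", 1000*(x@np.array([np.cos(t),np.sin(t)])),1000*(x@np.array([np.sin(t),-np.cos(t)])))
E
```

```text
clock: 8.95
position: [0.5029, -0.1339, 0.2887]
tool_rot: [3.14, 0.001, 1.918]
force: [0.2, 0.1, -4.5]
grip_width: 0.0443
finger_force: 74.6
[ 0.50290564 -0.13391495  0.28870005] [3.14018363e+00 6.82669554e-04 1.91785102e+00] [ 0.18557335  0.09474819 -4.53815676]
tx,ty mm 1.0243778353610886 0.15183247997002206
```

```bash
python3 -m creep '[[[-1,0.1,0,1,0,0,0],[-1,0,0,0.5,0,0,0],[-1,0,0,0.5,0,0,0],[-1,0,0,0.4,0,0,0],[-1,0,0,0.4,0,0,0],[-1,0,0,0.4,0,0,0],[-1,0,0,0.4,0,0,0],[-1,0,0,0,0,0,0]]]' 90; python3 -m creep '[[[-1,0,0,0.3,0,0,0],[-1,0,0,0.3,0,0,0],[-1,0,0,0,0,0,0]]]'
```

```text
clock: 9.95
position: [0.5022, -0.1331, 0.2515]
tool_rot: [-3.141, 0.0, 1.918]
force: [0.1, -0.6, 1.7]
grip_width: 0.0434
finger_force: 92.5
clock: 10.32
position: [0.5022, -0.133, 0.2455]
tool_rot: [-3.141, -0.0, 1.918]
force: [-0.3, 0.0, 0.7]
grip_width: 0.0435
finger_force: 92.6
```

```bash
python3 -m creep '[[[-1,0,0,0.3,0,0,0],[-1,0,0,0.3,0,0,0],[-1,0,0,0.1,0,0,0],[-1,0,0,0,0,0,0]]]'; python3 -m creep '[[[-1,0,0,0.1,0,0,0],[-1,0,0,0,0,0,0]]]';  python3 - <<'E'
from h import *
import pickle
s=bot.observe(); p=s["position"]; print(p,s["force"])
g=vision.grab_frame("wrist"); pickle.dump((s,g),open("f5.pkl","wb")); C=cloud(g,s); hsv=cv2.cvtColor(g["image"],cv2.COLOR_BGR2HSV)
am=(hsv[...,1]>90)&(hsv[...,0]<15)&(np.hypot(C[...,0]-p[0],C[...,1]-p[1])<.05)&(C[...,2]>.02)&(C[...,2]<.09)
print("shoulder z",am.sum(),np.percentile(C[am][:,2],[5,25,50,75,95]).round(4))
E
```

```text
clock: 10.82
position: [0.5022, -0.133, 0.2387]
tool_rot: [-3.141, -0.0, 1.918]
force: [-2.4, -0.6, 2.2]
grip_width: 0.0432
finger_force: 92.7
clock: 11.08
position: [0.5022, -0.133, 0.2377]
tool_rot: [-3.141, -0.0, 1.918]
force: [-1.3, -0.9, 4.2]
grip_width: 0.0437
finger_force: 92.8
[ 0.50222961 -0.13300534  0.23770379] [-1.3040001  -0.89984598  4.19425526]
shoulder z 3106 [0.0297 0.048  0.0586 0.06   0.066 ]
```

```bash
python3 -m creep '[[[-1,0,0,0.1,0,0,0],[-1,0,0,0,0,0,0]]]'; python3 -m creep '[[[-1,0,0,0.1,0,0,0],[-1,0,0,0,0,0,0]]]'; python3 -m creep '[[[-1,0,0,0.1,0,0,0],[-1,0,0,0,0,0,0],[-1,0,0,0,0,0,0]]]'
```

```text
clock: 11.38
position: [0.5023, -0.1331, 0.2369]
tool_rot: [3.141, 0.0, 1.918]
force: [-2.9, -1.9, 9.7]
grip_width: 0.0435
finger_force: 93.4
clock: 11.62
position: [0.5023, -0.1332, 0.2363]
tool_rot: [3.141, 0.0, 1.917]
force: [-4.9, -0.2, 18.9]
grip_width: 0.0434
finger_force: 94.4
clock: 12.0
position: [0.5024, -0.1333, 0.236]
tool_rot: [3.14, 0.0, 1.917]
force: [-9.1, 0.5, 36.2]
grip_width: 0.0435
finger_force: 96.2
```

```bash
python3 -m creep '[[[-1,0,0,-0.15,0,0,0],[-1,0,0,0,0,0,0],[-1,0,0,0,0,0,0]]]'; python3 - <<'E'
from h import *
import pickle
s=bot.observe(); p=s["position"]
o={n:vision.grab_frame(n) for n in("wrist","top","side")}; pickle.dump((s,o),open("f6.pkl","wb"))
for n in("wrist","side"):
    g=o[n]; C=cloud(g,s); hsv=cv2.cvtColor(g["image"],cv2.COLOR_BGR2HSV)
    a=np.radians(15.75); L=(C[...,:2]-[.50297,-.1340])@np.array([[np.cos(a),np.sin(a)],[-np.sin(a),np.cos(a)]]).T*1000; z=C[...,2]*1000
    am=(hsv[...,1]>90)&(hsv[...,0]<15)&(abs(L).max(2)<33)&(z>50)&(z<68); q=L[am]
    print(n,"shoulder",am.sum(),np.percentile(z[am],[5,50,95]).round(1),np.percentile(q,[1,99],axis=0).round(1).tolist(),cv2.minAreaRect(q.astype(np.float32)))
    m=(z>31)&(z<54)&(L[...,0]>-50)&(L[...,0]<-22)&(abs(L[...,1])<18)&~am; print(n,"jaw pts",m.sum())
    m2=(z>52)&(z<58)&(L[...,0]>-60)&(L[...,0]<-26.5)&(abs(L[...,1])<20)
    if m2.sum()>5: print("jaw top x",np.percentile(L[m2][:,0],[2,50,98]).round(1),m2.sum())
w=o["wrist"]["image"][130:330,150:370]; S=o["side"]["image"][200:290,170:280]
im=np.zeros((500,800,3),np.uint8); im[:364,:400]=cv2.resize(w,(400,364),interpolation=3); im[:327,400:]=cv2.resize(S,(400,327),interpolation=3); cv2.imwrite("pics/c6.png",im)
E
```

```text
clock: 12.38
position: [0.5023, -0.1332, 0.2367]
tool_rot: [3.141, 0.0, 1.918]
force: [-5.0, -0.4, 15.3]
grip_width: 0.0435
finger_force: 94.0
wrist shoulder 2164 [52.7 59.2 60.9] [[-25.7, 8.3], [23.9, 26.1]] ((-0.6683292388916016, 15.88882827758789), (50.90895080566406, 22.168506622314453), 1.8168922662734985)
wrist jaw pts 675
jaw top x [-42.4 -39.1 -36. ] 441
side shoulder 134 [51.7 58.6 63.3] [[-28.1, -32.5], [22.5, 8.6]] ((-2.6392784118652344, -9.786825180053711), (45.46080017089844, 51.60813522338867), 89.51536560058594)
side jaw pts 61
jaw top x [-43.4 -39.3 -26.8] 37
```

View pics/c6.png

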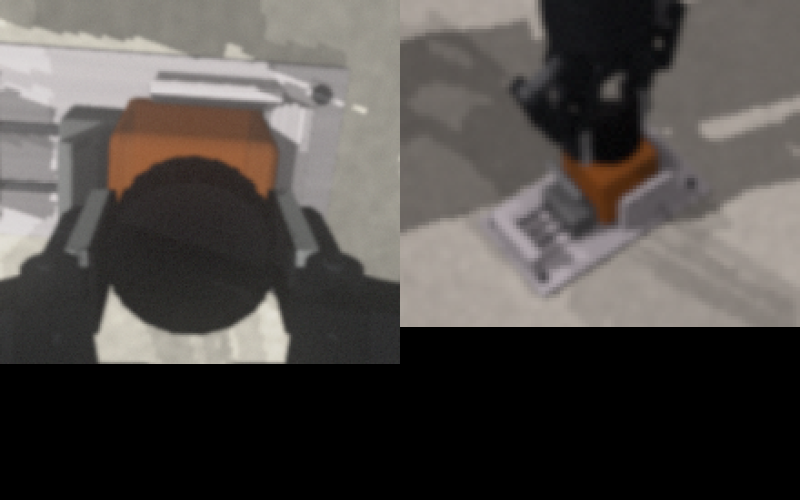

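The jar is home: shoulder at 60 mm, jaw pushed back about 7 mm, yaw aligned. I'll start unscrewing.

```bash
python3 -m creep '[[[-1,0,0,0,0,0,0],[-1,0,0,0,0,0,-0.1],[-1,0,0,-0.02,0,0,-0.1],[-1,0,0,-0.02,0,0,-0.1],[-1,0,0,-0.02,0,0,-0.1],[-1,0,0,0,0,0,0]]]'; python3 -c "
from h import *
s=bot.observe(); print(s['moment'],s['qpos'][6])"
```

```text
clock: 13.28
position: [0.5016, -0.1337, 0.2371]
tool_rot: [-3.141, -0.001, 2.318]
force: [-8.9, -2.7, 16.5]
grip_width: 0.0435
finger_force: 94.0
[-0.78874396  1.94516084 -0.26218651] 0.9834658556220544
```

```bash
python3 -m creep '[[[-1,0.03,-0.03,-0.03,0,0,-0.1],[-1,0,0,-0.03,0,0,-0.1],[-1,0,0,-0.03,0,0,-0.1],[-1,0,0,-0.03,0,0,-0.1],[-1,0,0,-0.03,0,0,-0.1],[-1,0,0,0,0,0,0]]]'; python3 -c "
from h import *
s=bot.observe(); print(s['moment'],s['qpos'][6])"
```

```text
clock: 14.02
position: [0.5009, -0.1345, 0.2385]
tool_rot: [-3.14, -0.001, 2.817]
force: [-10.1, -9.1, 14.7]
grip_width: 0.0438
finger_force: 93.8
[-2.13551913  2.17477146 -0.30732921] 1.3416282907446475
```

```bash
python3 -m creep '[[[-1,0.04,-0.08,-0.03,0,0,-0.1],[-1,0,0,-0.03,0,0,-0.1],[-1,0,0,-0.03,0,0,-0.1],[-1,0,0,0,0,0,0]]]'; python3 -c "
from h import *
s=bot.observe(); print(s['moment'],s['qpos'][6],s['tool_rot'])"
```

```text
clock: 14.52
position: [0.5005, -0.1352, 0.2394]
tool_rot: [-3.14, -0.001, 3.117]
force: [-8.8, -11.0, 11.1]
grip_width: 0.0434
finger_force: 93.5
[-2.37490718  1.56691541 -0.33020736] 1.561716468785988 [-3.13999367e+00 -1.17814016e-03  3.11700975e+00]
```

```bash
python3 -m creep '[[[-1,0.04,-0.08,-0.03,0,0,-0.1],[-1,0,0,-0.02,0,0,-0.1],[-1,0,0,-0.02,0,0,-0.1],[-1,0,0,0,0,0,0]]]'; python3 - <<'E'
from h import *
import pickle
s=bot.observe(); print(s['moment'],s['qpos'][6],s['tool_rot'])
o={n:vision.grab_frame(n) for n in("wrist","side")}; pickle.dump((s,o),open("f7.pkl","wb"))
g=o["wrist"]; C=cloud(g,s); hsv=cv2.cvtColor(g["image"],cv2.COLOR_BGR2HSV)
a=np.radians(15.75); L=(C[...,:2]-[.50297,-.1340])@np.array([[np.cos(a),np.sin(a)],[-np.sin(a),np.cos(a)]]).T*1000; z=C[...,2]*1000
am=(hsv[...,1]>90)&(hsv[...,0]<15)&(abs(L).max(2)<40)&(z>45)&(z<68); q=L[am]
print(am.sum(),np.percentile(z[am],[5,50,95]).round(1),cv2.minAreaRect(q.astype(np.float32)))
print(cv2.convexHull(q.astype(np.float32)).reshape(-1,2).round(0).tolist())
w=g["image"][110:350,120:400]; S=o["side"]["image"][200:290,170:280]
im=np.zeros((360,800,3),np.uint8); im[:343,:400]=cv2.resize(w,(400,343),interpolation=3); im[:327,400:]=cv2.resize(S,(400,327),interpolation=3); cv2.imwrite("pics/c7.png",im)
E
```

```text
clock: 15.02
position: [0.5003, -0.1361, 0.2402]
tool_rot: [-3.14, -0.001, -2.866]
force: [-5.8, -10.8, 11.2]
grip_width: 0.0436
finger_force: 93.4
[-2.42042101  1.28161315 -0.25682204] 1.7856124312075414 [-3.14015083e+00 -1.25713524e-03 -2.86613853e+00]
2383 [48.4 59.1 60.9] ((-16.305660247802734, -0.3699474334716797), (21.77095603942871, 51.31517791748047), 0.7214145064353943)
[[-5.0, -23.0], [-6.0, 23.0], [-6.0, 24.0], [-9.0, 25.0], [-9.0, 25.0], [-12.0, 25.0], [-23.0, 25.0], [-25.0, 24.0], [-26.0, 24.0], [-26.0, 23.0], [-27.0, 22.0], [-27.0, 21.0], [-27.0, 20.0], [-27.0, 17.0], [-27.0, -18.0], [-27.0, -22.0], [-27.0, -23.0], [-26.0, -24.0], [-25.0, -24.0], [-23.0, -25.0], [-19.0, -25.0], [-10.0, -26.0], [-8.0, -26.0]]
```

View pics/c7.png

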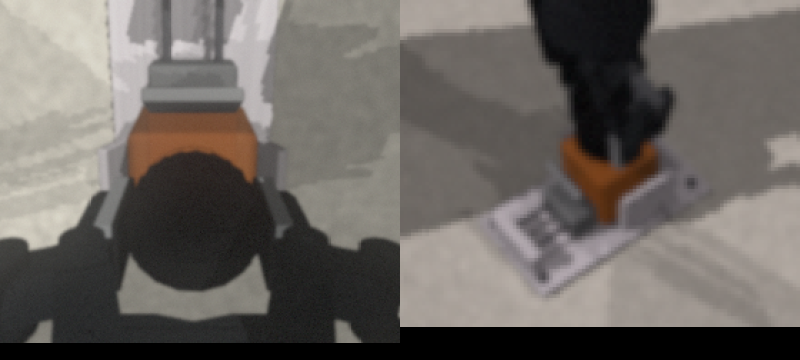

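```bash
python3 -m creep '[[[-1,0,0,-0.1,0,0,0],[-1,0,0,-0.1,0,0,0],[-1,0,0,-0.1,0,0,0],[-1,0,0,-0.1,0,0,0],[-1,0,0,0,0,0,0],[-1,0,0,0,0,0,0]]]'; python3 - <<'E'
from h import *
s=bot.observe(); print(s['moment'])
g=vision.grab_frame("wrist"); C=cloud(g,s); hsv=cv2.cvtColor(g["image"],cv2.COLOR_BGR2HSV)
a=np.radians(15.75); L=(C[...,:2]-[.50297,-.1340])@np.array([[np.cos(a),np.sin(a)],[-np.sin(a),np.cos(a)]]).T*1000; z=C[...,2]*1000
am=(hsv[...,1]>90)&(hsv[...,0]<15)&(L[...,0]<-10)&(L[...,0]>-22)&(abs(L[...,1])<22)&(z>45)&(z<75)
print(am.sum(),np.percentile(z[am],[5,50,95]).round(1))
E
```

```text
clock: 15.88
position: [0.5003, -0.135, 0.2436]
tool_rot: [-3.141, -0.002, -2.867]
force: [-3.4, -5.5, 0.0]
grip_width: 0.044
finger_force: 92.3
[-1.16058282  0.82486327 -0.2069603 ]
977 [59.2 60.7 73. ]
```

```bash
cat > chk.py <<'E'
from h import *
import pickle,sys
def sh(s,g):
    C=cloud(g,s); hsv=cv2.cvtColor(g["image"],cv2.COLOR_BGR2HSV)
    a=np.radians(15.75); L=(C[...,:2]-[.50297,-.1340])@np.array([[np.cos(a),np.sin(a)],[-np.sin(a),np.cos(a)]]).T*1000; z=C[...,2]*1000
    am=(hsv[...,1]>90)&(hsv[...,0]<15)&(L[...,0]<-12)&(L[...,0]>-24)&(abs(L[...,1])<22)&(z>53)&(z<72)
    print(am.sum(),np.percentile(z[am],[5,50,75]).round(1),"centre",L[am].mean(0).round(1))
s,o=pickle.load(open("f7.pkl","rb")); sh(s,o["wrist"])
s=bot.observe(); print(s["moment"],s["position"]); sh(s,vision.grab_frame("wrist"))
E
python3 -m creep '[[[-1,0,0,-0.1,0,0,0],[-1,0,0,-0.1,0,0,0],[-1,0,0,-0.1,0,0,0],[-1,0,0,0,0,0,0],[-1,0,0,0,0,0,0]]]'; python3 chk.py
```

```text
clock: 16.55
position: [0.5006, -0.1347, 0.2468]
tool_rot: [-3.141, -0.001, -2.866]
force: [-3.4, -4.8, 0.8]
grip_width: 0.0437
finger_force: 92.6
1157 [58.7 59.9 60.5] centre [-19.9  -0.1]
[-1.02714968  0.56690406 -0.00123186] [ 0.50056763 -0.13471323  0.24683102]
1278 [59.1 60.6 61.8] centre [-19.2  -0.5]
```

```bash
python3 -m creep '[[[-1,0,0,-0.3,0,0,0],[-1,0,0,-0.3,0,0,0],[-1,0,0,-0.4,0,0,0],[-1,0,0,-0.4,0,0,0],[-1,0,0,-0.4,0,0,0],[-1,0,0,-0.4,0,0,0],[-1,0,0,-0.2,0,0,0],[-1,0,0,0,0,0,0],[-1,0,0,0,0,0,0],[-1,0,0,0,0,0,0]]]'; python3 chk.py; python3 - <<'E'
from h import *
s=bot.observe(); w=vision.grab_frame("wrist"); S=vision.grab_frame("side")
C=cloud(w,s); p=s["position"]; z=C[...,2]; d=np.hypot(C[...,0]-p[0],C[...,1]-p[1])
m=(d<.03)&(z>.108)&(z<.128); q=C[m]; print("lid top",m.sum(),np.median(q[:,2]),cv2.minEnclosingCircle((q[:,:2]*1000).astype(np.float32)))
im=np.zeros((360,800,3),np.uint8); im[:343,:400]=cv2.resize(w["image"][110:350,120:400],(400,343),interpolation=3); im[:327,400:]=cv2.resize(S["image"][200:290,170:280],(400,327),interpolation=3); cv2.imwrite("pics/c8.png",im)
E
```

```text
clock: 17.85
position: [0.5008, -0.1344, 0.2708]
tool_rot: [3.141, -0.0, -2.865]
force: [0.1, 0.6, -0.8]
grip_width: 0.0437
finger_force: 92.5
1157 [58.7 59.9 60.5] centre [-19.9  -0.1]
[-0.01908611 -0.01410105 -0.06589181] [ 0.50076039 -0.13436764  0.27077798]
1218 [59.3 61.  62.4] centre [-18.4   0. ]
lid top 7855 0.11883476567429441 ((498.1024475097656, -135.33290100097656), 29.286317825317383)
```

View pics/c8.png

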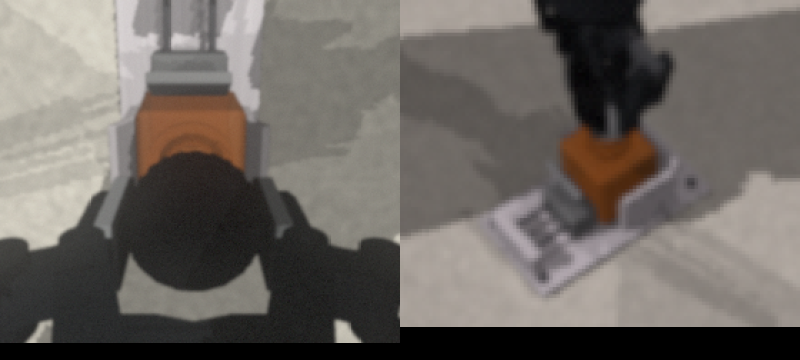

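The lid is free. Its top is at 119 mm, so its lower edge is about 19 mm above the mouth and centred over it. The jar is still in the clip with its shoulder at 60 mm.

```bash
python3 -c "
from workcell import bot
print(bot.job_done())"
```

```text
the job is handed in; nothing more can be done
None
```

I handed in the job at about 18 s on the clock, with no verdict returned: by my measurements the square jar is seated in the clip with the jaw closed on it, and the unscrewed lid is held level about 19 mm above the mouth and centred.

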